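# Walk the vial block round to the cold plate's fence

## Robot

A 7-joint arm with a two-finger parallel gripper is mounted at the origin on the work surface. World frame = base frame: x ahead of the robot, y to its left, z up, the work surface at z = 0. Lengths are in m, angles in rad, forces in N, time in s.
With the tool pointing down it reaches from about 0.35 to 0.9 m from the base axis. Payload 8.1 kg.
Tool frame: the origin (TCP) lies midway between the tips of the shut fingers; the grasp point (between the pads) lies 19 mm behind it; z points along the fingers, y is the line along which they close (so a half turn about z gives the same grasp; the last joint's range is limited). The gripper opens to 92 mm and grips with 3 to 60 N. Pads are 19 mm wide; open, the fingers measure 130 mm over their backs; the gripper's body (75 mm by 190 mm) begins 47 mm behind the grasp point.
Start: joints at [-1.297, 0.434, 0.025, 1.573, -0.012, 1.134, -0.075], TCP at [0.23, 0.581, 0.227] pointing down, gripper open.
Joint ranges: [-2.62, 2.62], [-0.44, 2.09], [-1.27, 1.32], [0.08, 2.57], [-1.32, 4.46], [0.12, 2], [-2.74, 2.74]. Speed limits (rad/s): [2.22, 2.22, 3.01, 3.01, 3.14, 3.14, 3.14].

## Interface

Orientations are given as a rotation vector (axis times angle).
In Python, from cell import arm gives the robot as it stands.
- The arm moves only by the tool arm_command, never from a script. Its arguments are lists of equal length, an entry for each row: "dp": the shift along the tool's x, y, z in units of 25 mm (1.0 is 25 mm), a list of three; "angular": the turn, a rotation vector about the tool's x, y, z in units of 0.15 rad (1.0 is 0.15 rad), a list of three; "claw": the opening, from 0 (shut) to 1 (fully open). In form: {"dp": [[x, y, z], ...], "angular": [[rx, ry, rz], ...], "claw": [claw, ...]}. A call has 1 to 10 rows; each row shifts and turns the commanded pose from where the row before left it, along the tool's axes as they then stand; what a row does not reach is not made up. A row lasts 1/10 s, in which the tool goes at most 50 mm and 8.59 degrees, less where a joint would pass 70% of its speed; a pose out of reach is approached as far as the arm can. A call with a number of a shift or a turn outside -1 to 1 is refused whole. A call with a gripper value outside its range is refused whole. The fingers move at their own pace and stop on an object; "force" is the grip in N (left out, the last holds). Time passes only in rows, so rows that do not move let the fingers close. It gives the time, the measured TCP pose, the force, the opening and the grip force at its end, in the units of the state.
- arm.observe(): the state, without advancing time (a new reading comes with each control period).
- arm.get_image(name): name is "scene" or "top" or "wrist"; returns a dict with "frame" (400x640x3 uint8, red, green, blue), "z_map" (400x640 float32, m along the optical axis (not along the pixel's ray), 0 where there is no reading), "K" (3x3 intrinsics, pixels), "R" (3x3) and "t" (3): a world point X has camera coordinates R X + t. Camera axes: x right, y down, z forward; pixel columns grow to the right and rows downward; lengths in m; the calibration is good to about 2 mm. A picture is of the moment at which its call begins.
- arm.sign_off(): hands the job in; it is judged then, once.
The state is a dict: "clock": time; "joints": joint angles; "dq": joint speeds; "joint_efforts": joint torques, N m; "position": TCP position; "ee_rot": TCP orientation; "force": force on the tool from outside, world axes, zero at the start; "ft_torque": the same for the moment, N m; "width": opening from 0.0 (shut) to 1.0 (fully open); "gripper_force": force on a finger pad.
Only numpy, scipy, OpenCV 4.12 (cv2) and the standard library are available. Lean on these libraries where they do the work, as an engineer would, in place of code of your own. Each camera call takes 0.05 s, during which the arm holds its last target. There are 200 camera calls.

## Task

The blue vial block stands crosswise on the cold plate. Without lifting it, walk it round with gentle fingertip pushes on its corners and sides, not on the vials, until one of its long sides lies flush against the steel fence and the whole block sits on the dark contact pad. Keep it flat on the cold plate with the vials in their pockets, and leave the two jars standing on it and the scoops beside it where they are.

Things in the scene. Friction and masses are not known exactly. Their poses are not given: they have to be found in the camera images.
- fence (a point): middle of the front face of the cold plate's steel fence, at the level of the plate's top (45 mm above the table). x points squarely into the fence, y along it, z up. The fence bar is 384 mm long, 10 mm thick, 28 mm high above the top. The dark contact pad, level with the top, spans x -100 to 0 and y -70 to +70 mm here
- coldplate: fixed white cold plate appliance carrying the fence. Origin on the table 45 mm straight below the fence point, same axes. Its flat aluminium top lies 45 mm above the table, spans x -272 (towards the robot) to 0 and y -192 to +192 mm; behind the fence is a console 80 mm tall
- block: blue anodised aluminium vial block, 90 mm (its x) by 120 mm (its y, the long sides) by 42 mm high, loose on the cold plate; 0.65 to 0.9 kg, and 4 to 8 N to keep sliding, more to start. Origin at the centre of its underside, z up. It starts 45 degrees or more away from lying along the fence; either of its two long sides may end against the fence
- vial0: amber glass vial with a white cap, 28 mm across and 48 mm tall, standing loosely (1 mm play) in the block's pocket at block x -19, y -37 mm, its foot 8 mm above the block's underside and its cap top 56 mm above it. Origin at the centre of its foot
- vial1: amber glass vial with a white cap, 28 mm across and 48 mm tall, standing loosely (1 mm play) in the block's pocket at block x +19, y -37 mm, its foot 8 mm above the block's underside and its cap top 56 mm above it. Origin at the centre of its foot
- vial2: amber glass vial with a white cap, 28 mm across and 48 mm tall, standing loosely (1 mm play) in the block's pocket at block x -19, y +0 mm, its foot 8 mm above the block's underside and its cap top 56 mm above it. Origin at the centre of its foot
- vial3: amber glass vial with a white cap, 28 mm across and 48 mm tall, standing loosely (1 mm play) in the block's pocket at block x +19, y +0 mm, its foot 8 mm above the block's underside and its cap top 56 mm above it. Origin at the centre of its foot
- vial4: amber glass vial with a white cap, 28 mm across and 48 mm tall, standing loosely (1 mm play) in the block's pocket at block x -19, y +37 mm, its foot 8 mm above the block's underside and its cap top 56 mm above it. Origin at the centre of its foot
- vial5: amber glass vial with a white cap, 28 mm across and 48 mm tall, standing loosely (1 mm play) in the block's pocket at block x +19, y +37 mm, its foot 8 mm above the block's underside and its cap top 56 mm above it. Origin at the centre of its foot
- jar_clear: grey sample jar with white lid, 48 mm across, 55 mm tall, standing on the cold plate about 45 mm before the fence and about 163 mm to one side of its middle. Origin at the centre of its underside
- jar_amber: amber sample jar with black lid, 48 mm across, 55 mm tall, standing on the cold plate about 45 mm before the fence, on the other side from the grey jar. Origin at the centre of its underside
- scoop_large: steel measuring scoop on the paper mat on the right, bowl 60 mm across and 28 mm tall, wire handle reaching 180 mm from the bowl along its -x. Origin at the centre of its underside
- scoop_small: steel measuring scoop on the paper mat on the right, bowl 50 mm across and 24 mm tall, wire handle reaching 180 mm from the bowl along its -x. Origin at the centre of its underside

How it is judged:
At the end, for the whole second after the job is handed in: A long side lies against the fence (block centre 45 mm from its face within 4 mm, parallel within 2.3 degrees), the block is on the dark pad (centre within 11 mm of the fence's middle), flat and at rest, all six vials down in their pockets (x of block in the frame of fence between -0.049 and -0.041 m and y of block in the frame of fence between -0.011 and 0.011 m and angle between the y axis of block and the y axis of fence, either way round below 0.04 rad and angle between block's own z axis and vertical below 0.03 rad and linear speed of block below 0.01 m/s and z of block in the frame of fence between -0.003 and 0.003 m and z of each of vial0, vial1, vial2, vial3, vial4, vial5 in the frame of block below 0.014 m); the robot touches nothing.
It fails at once if the block is lifted, tipped or pushed off the cold plate (more than 6 mm up or down, or tilted by 6 degrees) (z of block in the frame of fence above 0.006 m or z of block in the frame of fence below -0.006 m or angle between block's own z axis and vertical above 0.105 rad).
It fails at once if the block is shoved faster than 0.3 m/s (linear speed of block above 0.3 m/s).
It fails at once if a vial rises more than 10 mm out of its pocket or leans over (z of any of vial0, vial1, vial2, vial3, vial4, vial5 in the frame of block above 0.018 m or angle between any of vial0, vial1, vial2, vial3, vial4, vial5's own z axis and vertical above 0.25 rad).
It fails at once if the hand presses on a vial (more than 2 N) (contact force between any of the arm, the fingers and vial0 above 2 N or contact force between any of the arm, the fingers and vial1 above 2 N or contact force between any of the arm, the fingers and vial2 above 2 N or contact force between any of the arm, the fingers and vial3 above 2 N or contact force between any of the arm, the fingers and vial4 above 2 N or contact force between any of the arm, the fingers and vial5 above 2 N).
It fails at once if a jar on the cold plate or a scoop is moved by more than 15 mm (distance of any of jar_clear, jar_amber, scoop_large, scoop_small from where it was at the start of the episode above 0.015 m).
It also fails if it takes over 72 s, if anything falls off the work surface, if the arm or the gripper's body presses on something with over 40 N, if the wrist force passes 120 N, or if a joint passes its speed limit or range.

## Working session

There is one attempt and no reset: what is moved stays moved. The work goes in short steps, Python scripts to look and compute and a tool call to move; the robot and the scene stay as the last step left them, time stands still between calls to the robot, and variables do not carry over. Pictures are saved under pics/ and viewed, at most 10 in all, crops included, and the job is handed in when it is done.

Besides the shell and the picture viewer there is one more tool, called after "Request:" as name(argument=value, ...) on one line, values as JSON. arm_command: Moves the arm, as the interface text tells. Its arguments: {"type":"object","properties":{"dp":{"type":"array","items":{"type":"array","items":{"type":"number"}}},"angular":{"type":"array","items":{"type":"array","items":{"type":"number"}}},"claw":{"type":"array","items":{"type":"number"}},"force":{"type":"number"}},"required":["dp","angular","claw"]}

```bash
mkdir -p pics; ls; python3 - <<'E'
from cell import arm
import cv2,numpy as np
s=arm.observe();print({k:np.round(v,3) for k,v in s.items()})
for n in("top","scene"):
    d=arm.get_image(n);cv2.imwrite(f"pics/{n}0.png",d["frame"][:,:,::-1]);np.savez(f"{n}0.npz",**d)
    print(n,d["K"].round(1).tolist(),d["R"].round(3).tolist(),d["t"].round(3))
E
```

```text
pics
{'clock': np.float64(0.0), 'joints': array([-1.297,  0.435,  0.025,  1.574, -0.012,  1.134, -0.075]), 'dq': array([-0.001,  0.001,  0.001,  0.   ,  0.001,  0.   ,  0.001]), 'joint_efforts': array([-0.0000e+00, -6.6786e+01,  9.8400e-01, -3.1445e+01, -6.1000e-02,
        4.3000e-02,  0.0000e+00]), 'position': array([0.23 , 0.581, 0.226]), 'ee_rot': array([-5.880e-01, -3.086e+00,  3.000e-03]), 'force': array([ 0.714, -0.412, -0.165]), 'ft_torque': array([-0.075, -0.006, -0.03 ]), 'gripper_force': np.float64(0.0), 'width': np.float64(0.997)}
top [[506.8, 0.0, 305.5], [0.0, 506.8, 195.6], [0.0, 0.0, 1.0]] [[0.078, -0.997, -0.002], [-0.974, -0.076, -0.213], [0.212, 0.018, -0.977]] [-0.191  0.547  1.179]
scene [[419.1, 0.0, 319.0], [0.0, 419.1, 199.5], [0.0, 0.0, 1.0]] [[-0.811, 0.584, -0.008], [0.501, 0.688, -0.524], [-0.3, -0.429, -0.852]] [ 0.534 -0.147  1.144]
```

View pics/top0.png

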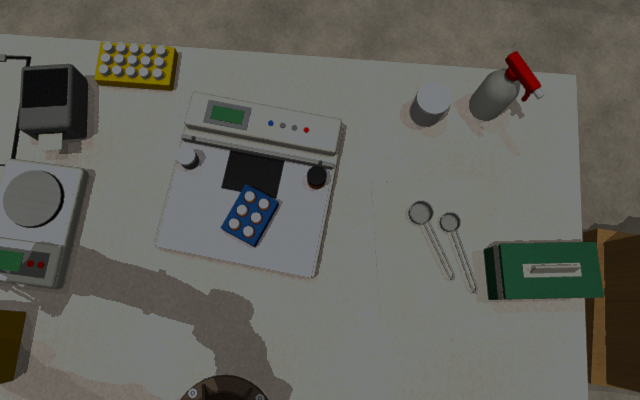

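View pics/scene0.png

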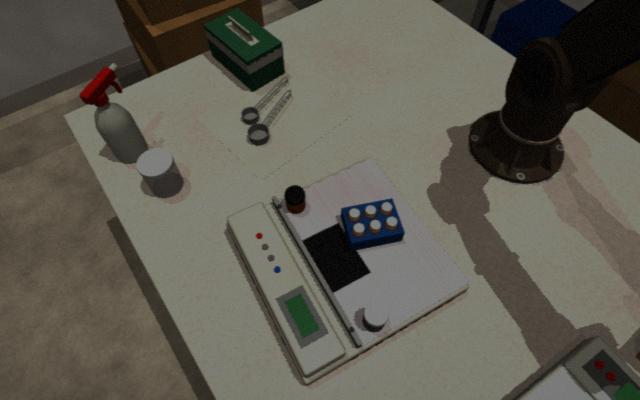

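```bash
cat > h.py <<'E'
import cv2,numpy as np
from scipy.optimize import minimize
def plane(d,uv,z):
    "pixels (n,2) to world xy on height z"
    C=-d["R"].T@d["t"]; r=np.c_[uv,np.ones(len(uv))]@np.linalg.inv(d["K"]).T@d["R"]
    return (C+r*((z-C[2])/r[:,2])[:,None])[:,:2]
def world(d):
    v,u=np.mgrid[:400,:640]; p=np.c_[u.ravel(),v.ravel(),np.ones(u.size)]@np.linalg.inv(d["K"]).T*d["z_map"].reshape(-1,1)
    return ((p-d["t"])@d["R"]).reshape(400,640,3)
def blue(d):
    h=cv2.cvtColor(d["frame"],cv2.COLOR_RGB2HSV)
    return (h[...,0]>100)&(h[...,0]<125)&(h[...,1]>130)&(h[...,2]>40)
def rectfit(P,half,x0):
    "rectangle with half sizes around points P: (x,y,angle), soft count of points outside, tight by hull"
    def f(p):
        c,s=np.cos(p[2]),np.sin(p[2]); q=np.abs((P-p[:2])@np.array([[c,-s],[s,c]]))-half
        return (np.clip(q,0,.01)**2).sum()
    return minimize(f,x0,method="Nelder-Mead",options=dict(xatol=1e-5,fatol=1e-12))
E
python3 - <<'E'
from h import *
for n in("top","scene"):
    d=dict(np.load(n+"0.npz"));W=world(d);g=d["frame"].max(2)
    C=-d["R"].T@d["t"];print(n,"cam",C.round(3))
    m=blue(d)&(np.abs(W[...,2]-.087)<.012)&(W[...,0]<.8)&(W[...,0]>.3)&(abs(W[...,1])<.3)
    print("blue",m.sum(),np.percentile(W[m][:,2],[5,50,95]).round(4))
    v,u=np.where(m);P=plane(d,np.c_[u,v],.087)
    r=cv2.minAreaRect((P*1000).astype(np.float32));print("block rect",r,cv2.boxPoints(r).tolist())
    k=(g<35)&(np.abs(W[...,2]-.045)<.006)&(np.abs(W[...,0]-.6)<.25)&(abs(W[...,1])<.25)
    l,lab,st,_=cv2.connectedComponentsWithStats(k.astype(np.uint8));i=1+st[1:,4].argmax();v,u=np.where(lab==i)
    P=plane(d,np.c_[u,v],.045);r=cv2.minAreaRect((P*1000).astype(np.float32));print("pad",st[i],r,cv2.boxPoints(r).tolist())
    # fence top
    k=(np.abs(W[...,2]-.073)<.004)&(np.abs(W[...,0]-.6)<.25)&(abs(W[...,1])<.3)
    print("h73",k.sum())
    k=(np.abs(W[...,2]-.045)<.005)&(np.abs(W[...,0]-.55)<.25)&(abs(W[...,1]-.1)<.3)
    r=cv2.minAreaRect((W[k][:,:2]*1000).astype(np.float32));print("plate",k.sum(),r,cv2.boxPoints(r).tolist())
E
```

```text
top cam [ 0.297 -0.171  1.268]
blue 1135 [0.0827 0.0869 0.0909]
block rect ((579.5499877929688, -45.48753356933594), (99.65234375, 297.6845397949219), 72.30084991455078) [[422.60491943359375, -47.704368591308594], [706.1988525390625, -138.2061004638672], [736.4950561523438, -43.27069854736328], [452.901123046875, 47.23103332519531]]
pad [ 222  150   63   48 1931] ((609.6813354492188, -12.662055969238281), (137.3984832763672, 100.26118469238281), 83.25396728515625) [[551.8278198242188, -74.99689483642578], [651.3948364257812, -86.7744369506836], [667.5348510742188, 49.67278289794922], [567.9678344726562, 61.45032501220703]]
h73 1311
plate 15005 ((543.5645751953125, -3.984954833984375), (398.7476501464844, 314.4996032714844), 83.17195129394531) [[363.7265319824219, -183.249267578125], [675.9955444335938, -220.64013671875], [723.402587890625, 175.27935791015625], [411.13360595703125, 212.67022705078125]]
scene cam [0.851 0.28  0.901]
blue 952 [0.0837 0.0864 0.089 ]
block rect ((583.34716796875, -44.30656433105469), (99.23003387451172, 297.5304870605469), 72.50597381591797) [[426.5480041503906, -46.907020568847656], [710.317138671875, -136.34658813476562], [740.1463623046875, -41.70610809326172], [456.377197265625, 47.73345947265625]]
pad [ 303  224   66   68 2367] ((603.5011596679688, -11.25408935546875), (136.84056091308594, 97.31517791748047), 83.2740478515625) [[547.1650390625, -73.50467681884766], [643.8104248046875, -84.90229034423828], [659.8372802734375, 50.996498107910156], [563.19189453125, 62.39411163330078]]
h73 1473
plate 17606 ((585.5234985351562, -8.36566162109375), (399.08447265625, 403.3133239746094), 83.2581558227539) [[361.83575439453125, -182.8544158935547], [762.3602905273438, -230.20179748535156], [809.2112426757812, 166.1230926513672], [408.68670654296875, 213.47047424316406]]
```

```bash
cat >> h.py <<'E'
F=np.array([.6595,-.0185]);A=-np.radians(6.75)
X=np.array([np.cos(A),np.sin(A)]);Y=np.array([-np.sin(A),np.cos(A)])
def block(d):
    "pose of block in the fence frame: x,y mm, heading of long axis from fence y (deg)"
    m=blue(d).astype(np.uint8);m[:160]*=(d["K"][0,0]<450);m[:,:150]=0;m[:,400+0:]*=(d["K"][0,0]<450)
    W=world(d);m&=(np.abs(W[...,2]-.087)<.015).astype(np.uint8)
    m2=cv2.morphologyEx(m,cv2.MORPH_CLOSE,np.ones((5,5),np.uint8))
    n,lab,st,_=cv2.connectedComponentsWithStats(m2);i=1+st[1:,4].argmax();v,u=np.where((lab==i)&(m>0))
    P=plane(d,np.c_[u,v],.087);P=(P-F)@np.c_[X,Y]
    r=cv2.minAreaRect((P*1000).astype(np.float32));b=cv2.boxPoints(r);e=b[1]-b[0];f=b[2]-b[1]
    e=e if np.hypot(*e)>np.hypot(*f) else f
    ang=np.degrees(np.arctan2(-e[0],e[1]));ang=(ang+90)%180-90
    return r,b,ang
E
python3 - <<'E'
from h import *
for n in("top","scene"):
    d=dict(np.load(n+"0.npz"));r,b,a=block(d);print(n,r,b.round(1).tolist(),a)
    W=world(d);Q=(W[...,:2]-F)@np.c_[X,Y]
    for y in(-.163,.163):
        k=(np.hypot(Q[...,0]+.045,Q[...,1]-y)<.05)&(abs(W[...,2]-.1)<.006);print("jar",y,k.sum(),Q[k].mean(0),)
E
```

```text
top ((-159.73573303222656, -19.316875457763672), (90.87167358398438, 120.5121841430664), 73.19522857666016) [[-230.60000610351562, -45.400001525878906], [-115.19999694824219, -80.19999694824219], [-88.9000015258789, 6.800000190734863], [-204.3000030517578, 41.599998474121094]] 73.19522
jar -0.163 307 [-0.0385579 -0.1574139]
jar 0.163 300 [-0.05033533  0.16090648]
scene ((-157.56614685058594, -18.56134033203125), (88.54396057128906, 118.53189849853516), 73.1102066040039) [[-227.10000610351562, -43.70000076293945], [-113.69999694824219, -78.0999984741211], [-88.0, 6.599999904632568], [-201.39999389648438, 41.0]] 73.1102
jar -0.163 309 [-0.0372983  -0.15538607]
jar 0.163 484 [-0.04909264  0.16281784]
```

```bash
cat >> h.py <<'E'
from scipy.spatial.transform import Rotation as Ro
def state():
    from cell import arm
    s=arm.observe();R=Ro.from_rotvec(s["ee_rot"]).as_matrix();p=np.array(s["position"])
    f=(p[:2]-F)@np.c_[X,Y]*1000;yaw=np.degrees(np.arctan2(R[1,1],R[0,1])-A)-90
    print("t %.2f"%s["clock"],"tcp fence mm",f.round(1),"z",p[2].round(4),"yaw of tool y from fence y",yaw.round(2),"tiltz",R[:2,2].round(4),"F",np.round(s["force"],1),"w",round(float(s["width"]),2))
    return p,R,yaw
def go(fx,fy,z,yaw,rows):
    "units per row to reach fence-frame mm, height m, yaw deg: turn first then shift (total)"
    p,R,y0=state();t=np.r_[F+X*fx/1000+Y*fy/1000,z]
    print("turn units total",(-np.radians(yaw-y0)/.15).round(2))
    a=np.radians(yaw)+A+np.pi/2;T=np.array([[-np.sin(a),np.cos(a),0],[np.cos(a),np.sin(a),0],[0,0,-1.]]).T
    d=T.T@(t-p)/.025;print("shift total units (axes after turn)",d.round(2),"per row",(d/rows).round(3))
def look(name=None):
    from cell import arm
    for n in("top","scene"):
        d=arm.get_image(n);r,b,a=block(d);print(n,np.round(r[0],1),np.round(r[1],1),"ang",round(float(a),2))
        if name: cv2.imwrite(f"pics/{name}_{n}.png",d["frame"][:,:,::-1])
E
python3 -c "
from h import *
go(-217.5,-84.6,.20,73,28)"
```

```text
t 0.10 tcp fence mm [-497.1  544.5] z 0.226 yaw of tool y from fence y -14.85 tiltz [-0.0004 -0.0014] F [-0.6  0.1 -0.3] w 1.0
turn units total -10.22
shift total units (axes after turn) [ 20.8  -18.05   1.04] per row [ 0.743 -0.645  0.037]
```

Request:
arm_command(dp=[[0,0,0],[0,0,0],[0,0,0],[0,0,0],[0,0,0],[0,0,0],[0,0,0],[0,0,0],[0,0,0],[0,0,0]], angular=[[0,0,-0.95],[0,0,-0.95],[0,0,-0.95],[0,0,-0.95],[0,0,-0.95],[0,0,-0.95],[0,0,-0.95],[0,0,-0.95],[0,0,-0.95],[0,0,-0.95]], claw=[0.2,0.2,0.2,0.2,0.2,0.2,0.2,0.2,0.2,0.2])

```text
clock: 1.1
position: [0.2299, 0.5808, 0.2262]
ee_rot: [1.58, -2.715, 0.001]
force: [0.4, 0.2, -0.3]
width: 0.213
gripper_force: 0.0
```

Request:
arm_command(dp=[[0,0,0],[0.945,-0.82,0.047],[0.945,-0.82,0.047],[0.945,-0.82,0.047],[0.945,-0.82,0.047],[0.945,-0.82,0.047],[0.945,-0.82,0.047],[0.945,-0.82,0.047],[0.945,-0.82,0.047],[0.945,-0.82,0.047]], angular=[[0,0,-0.72],[0,0,0],[0,0,0],[0,0,0],[0,0,0],[0,0,0],[0,0,0],[0,0,0],[0,0,0],[0,0,0]], claw=[0.2,0.2,0.2,0.2,0.2,0.2,0.2,0.2,0.2,0.2])

```text
clock: 2.1
position: [0.3133, 0.3107, 0.2159]
ee_rot: [1.716, -2.631, 0.0]
force: [1.0, -1.1, -0.6]
width: 0.199
gripper_force: 0.0
```

Request:
arm_command(dp=[[0.945,-0.82,0.047],[0.945,-0.82,0.047],[0.945,-0.82,0.047],[0.945,-0.82,0.047],[0.945,-0.82,0.047],[0.945,-0.82,0.047],[0.945,-0.82,0.047],[0.945,-0.82,0.047],[0.945,-0.82,0.047],[0.945,-0.82,0.047]], angular=[[0,0,0],[0,0,0],[0,0,0],[0,0,0],[0,0,0],[0,0,0],[0,0,0],[0,0,0],[0,0,0],[0,0,0]], claw=[0.2,0.2,0.2,0.2,0.2,0.2,0.2,0.2,0.2,0.2])

```text
clock: 3.1
position: [0.4056, 0.0121, 0.2043]
ee_rot: [1.717, -2.631, -0.0]
force: [0.6, 0.5, -0.2]
width: 0.198
gripper_force: 0.0
```

```bash
python3 -c "
from h import *
go(-217.5,-84.6,.055,73.15,8)"
```

```text
t 3.10 tcp fence mm [-255.7    0.6] z 0.2043 yaw of tool y from fence y 72.99 tiltz [-0.0002 -0.    ] F [ 0.6  0.5 -0.2] w 0.2
turn units total -0.02
shift total units (axes after turn) [ 2.82 -2.45  5.97] per row [ 0.352 -0.306  0.746]
```

Request:
arm_command(dp=[[0.94,-0.82,0],[0.94,-0.82,0],[0.94,-0.82,0],[0,0,0.9],[0,0,0.9],[0,0,0.9],[0,0,0.9],[0,0,0.9],[0,0,0.9],[0,0,0.57]], angular=[[0,0,0],[0,0,0],[0,0,0],[0,0,0],[0,0,0],[0,0,0],[0,0,0],[0,0,0],[0,0,0],[0,0,0]], claw=[0.2,0.2,0.2,0.2,0.2,0.2,0.2,0.2,0.2,0.2])

```text
clock: 4.1
position: [0.4284, -0.0629, 0.0533]
ee_rot: [1.715, -2.628, -0.0]
force: [-0.8, -0.2, 0.2]
width: 0.199
gripper_force: 0.0
```

```bash
python3 -c "
from h import *
go(-217.5,-84.6,.055,73.15,1);look('a')"
```

```text
t 4.10 tcp fence mm [-224.3  -71.2] z 0.0533 yaw of tool y from fence y 73.01 tiltz [-0.0031 -0.0018] F [-0.8 -0.2  0.2] w 0.2
turn units total -0.02
shift total units (axes after turn) [ 0.43 -0.42 -0.07] per row [ 0.433 -0.416 -0.068]
top [-98.1 -14.8] [20.4 55.5] ang 5.91
scene [-157.8  -18.7] [ 89.9 119.5] ang 73.11
```

View pics/a_scene.png

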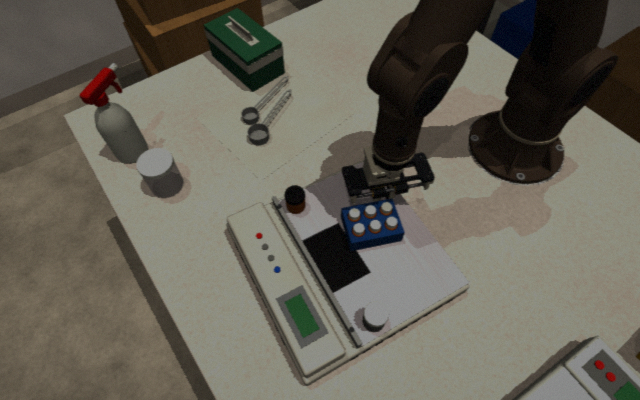

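Request:
arm_command(dp=[[0,-0.4,-0.07],[-0.25,0,0],[-0.15,0,0],[-0.08,0,0],[-0.04,0,0]], angular=[[0,0,0],[0,0,0],[0,0,0],[0,0,0],[0,0,0]], claw=[0.2,0.2,0.2,0.2,0.2])

```text
clock: 4.7
position: [0.4438, -0.056, 0.0571]
ee_rot: [1.715, -2.63, 0.004]
force: [-2.3, -7.1, 4.8]
width: 0.199
gripper_force: 3.7
```

```bash
python3 -c "
from h import *
go(-217.5,-84.6,.055,73.15,1);look()"
```

```text
t 4.70 tcp fence mm [-209.8  -62.6] z 0.0571 yaw of tool y from fence y 72.97 tiltz [-0.0007 -0.0032] F [-2.3 -7.1  4.8] w 0.2
turn units total -0.02
shift total units (axes after turn) [0.93 0.04 0.09] per row [0.932 0.038 0.085]Traceback (most recent call last):
  File "<string>", line 3, in <module>
    go(-217.5,-84.6,.055,73.15,1);look()
                                  ~~~~^^
  File "h.py", line 48, in look
    d=arm.get_image(n);r,b,a=block(d);print(n,np.round(r[0],1),np.round(r[1],1),"ang",round(float(a),2))
                             ~~~~~^^^
  File "h.py", line 26, in block
    n,lab,st,_=cv2.connectedComponentsWithStats(m2);i=1+st[1:,4].argmax();v,u=np.where((lab==i)&(m>0))
                                                        ~~~~~~~~~~~~~~~^^
ValueError: attempt to get argmax of an empty sequence
```

Request:
arm_command(dp=[[-0.234,0.155,0],[-0.234,0.155,0],[-0.234,0.155,0],[-0.234,0.155,0],[-0.234,0.155,0],[-0.234,0.155,0],[-0.234,0.155,0],[-0.234,0.155,0]], angular=[[0,0,0.5],[0,0,0.5],[0,0,0.5],[0,0,0.5],[0,0,0.5],[0,0,0.5],[0,0,0.5],[0,0,0.5]], claw=[0.2,0.2,0.2,0.2,0.2,0.2,0.2,0.2])

```text
clock: 5.55
position: [0.4469, -0.0002, 0.0565]
ee_rot: [0.857, -3.018, 0.002]
force: [-5.4, -3.4, 4.4]
width: 0.203
gripper_force: 3.1
```

```bash
sed -i 's/for n in("top","scene"):\n        d=arm/X/; s/^def look(name=None):/def look(name=None,cams=("scene",)):/; s/    for n in("top","scene"):$/    for n in cams:/' h.py; python3 -c "
from h import *
state();look('b')"
```

```text
t 5.55 tcp fence mm [-213.3   -6.8] z 0.0565 yaw of tool y from fence y 38.45 tiltz [-0.0041 -0.0025] F [-5.4 -3.4  4.4] w 0.2
scene [-144.7    2.7] [ 88.1 117.4] ang 37.91
```

Request:
arm_command(dp=[[-0.234,0.155,0],[-0.234,0.155,0],[-0.234,0.155,0],[-0.234,0.155,0],[-0.234,0.155,0],[-0.234,0.155,0],[-0.234,0.155,0],[-0.234,0.155,0],[-0.234,0.155,0]], angular=[[0,0,0.5],[0,0,0.5],[0,0,0.5],[0,0,0.5],[0,0,0.5],[0,0,0.5],[0,0,0.5],[0,0,0.5],[0,0,0.45]], claw=[0.2,0.2,0.2,0.2,0.2,0.2,0.2,0.2,0.2])

```text
clock: 6.5
position: [0.488, 0.0468, 0.0562]
ee_rot: [-0.176, -3.132, 0.003]
force: [-7.2, 0.1, 5.5]
width: 0.204
gripper_force: 3.4
```

```bash
python3 -c "
from h import *
state();look('c')"
```

```text
t 6.50 tcp fence mm [-178.    44.7] z 0.0562 yaw of tool y from fence y 0.33 tiltz [-0.0049 -0.0015] F [-7.2  0.1  5.5] w 0.2
scene [-117.2   12.6] [119.7  84.1] ang -1.04
```

View pics/c_scene.png

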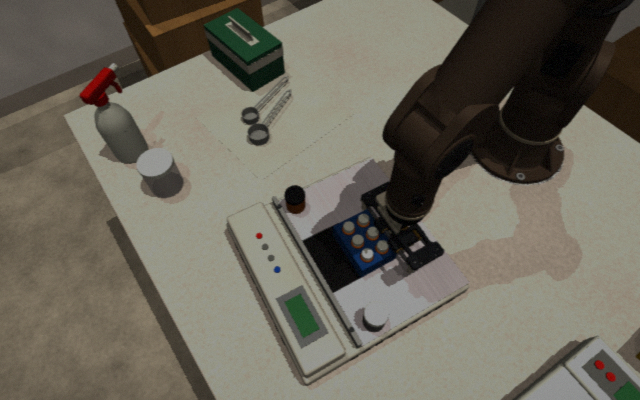

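Request:
arm_command(dp=[[0.3,0,0],[0.3,0,0],[0,-0.65,0.1],[0,-0.65,0],[0,0,0],[0,0,0]], angular=[[0,0,0],[0,0,0.04],[0,0,0],[0,0,0],[0,0,0],[0,0,0]], claw=[0.2,0.2,0.8,0.8,0.8,0.8])

```text
clock: 7.15
position: [0.471, 0.0157, 0.0541]
ee_rot: [-0.184, -3.135, 0.002]
force: [0.1, 0.8, 0.4]
width: 0.497
gripper_force: 0.0
```

```bash
python3 -c "
from h import *
state();look('d')"
```

```text
t 7.15 tcp fence mm [-191.2   11.9] z 0.0541 yaw of tool y from fence y 0.04 tiltz [-0.0009 -0.0015] F [0.1 0.8 0.4] w 0.5
scene [-118.5   11.9] [ 91.1 119.3] ang 0.02
```

Request:
arm_command(dp=[[0,0,0],[0,0,0],[-0.25,0,0],[-0.25,0,0],[-0.15,0,0],[-0.2,-0.035,0],[-0.25,-0.04,0],[-0.25,-0.04,0],[-0.25,-0.04,0],[-0.25,-0.04,0]], angular=[[0,0,0],[0,0,0],[0,0,0],[0,0,0],[0,0,0],[0,0,0],[0,0,0],[0,0,0],[0,0,0],[0,0,0]], claw=[0.8,0.8,0.8,0.8,0.8,0.8,0.8,0.8,0.8,0.8])

```text
clock: 8.2
position: [0.5146, 0.0059, 0.0532]
ee_rot: [-0.182, -3.13, 0.002]
force: [-9.4, 2.1, 7.1]
width: 0.803
gripper_force: 4.4
```

```bash
python3 -c "
from h import *
state();look('e')"
```

```text
t 8.20 tcp fence mm [-146.8    7.2] z 0.0532 yaw of tool y from fence y 0.09 tiltz [-0.0063 -0.0012] F [-9.4  2.1  7.1] w 0.8
scene [-86.5   8.5] [ 86.6 119. ] ang 0.07
```

Request:
arm_command(dp=[[-0.25,-0.045,0],[-0.25,-0.045,0],[-0.25,-0.045,0],[-0.25,-0.045,0],[-0.25,-0.045,0],[-0.2,-0.035,0],[-0.1,-0.02,0],[-0.1,-0.02,0]], angular=[[0,0,0],[0,0,0],[0,0,0],[0,0,0],[0,0,0],[0,0,0],[0,0,0],[0,0,0]], claw=[0.8,0.8,0.8,0.8,0.8,0.8,0.8,0.8])

```text
clock: 9.05
position: [0.5554, -0.0065, 0.0532]
ee_rot: [-0.183, -3.132, 0.003]
force: [-6.4, 2.1, 2.1]
width: 0.803
gripper_force: 3.1
```

```bash
python3 -c "
from h import *
state();look('f')"
```

```text
t 9.05 tcp fence mm [-104.8   -0.3] z 0.0532 yaw of tool y from fence y 0.07 tiltz [-0.0045 -0.0014] F [-6.4  2.1  2.1] w 0.8
scene [-43.3   0.2] [ 84.2 119.6] ang 0.28
```

Request:
arm_command(dp=[[-0.08,0,0],[-0.08,0,0],[-0.06,0,0],[0,0,0]], angular=[[0,0,0],[0,0,0],[0,0,0],[0,0,0]], claw=[0.8,0.8,0.8,0.8])

```text
clock: 9.5
position: [0.5558, -0.0067, 0.0528]
ee_rot: [-0.183, -3.123, 0.002]
force: [-22.1, 3.9, 16.0]
width: 0.799
gripper_force: 11.5
```

Request:
arm_command(dp=[[-0.08,0,0],[0,0,0]], angular=[[0,0,0],[0,0,0]], claw=[0.8,0.8])

```text
clock: 9.7
position: [0.5558, -0.0067, 0.0525]
ee_rot: [-0.182, -3.119, 0.001]
force: [-29.7, 5.5, 21.1]
width: 0.8
gripper_force: 14.9
```

Request:
arm_command(dp=[[0.1,0,0],[0.1,0,0],[0.2,0,0],[0.4,0,0],[0.6,0,0],[0.8,0,0],[0.8,0,0],[0,0,-0.8],[0,0,-1],[0,0,-1]], angular=[[0,0,0],[0,0,0],[0,0,0],[0,0,0],[0,0,0],[0,0,0],[0,0,0],[0,0,0],[0,0,0],[0,0,0]], claw=[0.8,0.8,0.8,0.8,0.8,0.8,0.8,0.8,0.8,0.8])

```text
clock: 10.7
position: [0.4898, 0.001, 0.1249]
ee_rot: [-0.184, -3.136, 0.003]
force: [0.8, -0.3, 0.5]
width: 0.797
gripper_force: 0.0
```

Request:
arm_command(dp=[[0.9,0.9,-0.9],[0.9,0.9,-0.9],[0.5,0.9,-0.9],[0,1,0],[0,1,0],[0,1,0],[0,1,0],[0,1,0],[0,1,0],[0,1,0]], angular=[[0,0,0],[0,0,0],[0,0,0],[0,0,0],[0,0,0],[0,0,0],[0,0,0],[0,0,0],[0,0,0],[0,0,0]], claw=[0.8,0.8,0.8,0.8,0.8,0.8,0.8,0.8,0.8,0.8])

```text
clock: 11.7
position: [0.4614, 0.2499, 0.1913]
ee_rot: [0.184, 3.136, -0.002]
force: [-0.1, -0.5, -0.0]
width: 0.799
gripper_force: 0.0
```

```bash
python3 -c "
from h import *
state();look('g',('scene','top'))
d=cv2.imread('pics/g_top.png')[120:290,150:350];s=cv2.imread('pics/g_scene.png')[170:340,240:440]
cv2.imwrite('pics/g2.png',cv2.resize(np.hstack([d,s]),None,fx=2,fy=2,interpolation=cv2.INTER_CUBIC))"
```

```text
t 11.70 tcp fence mm [-228.2  243.2] z 0.1913 yaw of tool y from fence y 0.04 tiltz [ 0.0002 -0.0011] F [-0.1 -0.5 -0. ] w 0.8
scene [-45.3   0.5] [ 89.8 118.1] ang 0.1
top [-54.9  -1.1] [ 78.5 120.8] ang 0.02
```

View pics/g2.png

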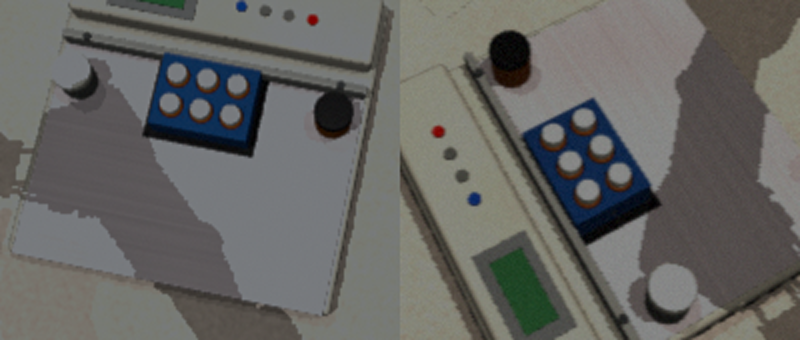

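The picture shows the block's long side against the fence, covering the dark pad. All six caps are level and both jars are in place. The scene fit puts the block at x -45.3 mm, y about 0, turned 0.1°, and the arm is clear of everything.

```bash
python3 -c "
from cell import arm
print(arm.sign_off())"
```

```text
the job is handed in; nothing more can be done
None
```

I pushed the block until one long side lay flush against the fence, and handed the job in at about 12 s. The last camera fit showed it within about 1 mm of the pad's middle and parallel within about 0.1°, with the vials seated and the jars unmoved; I did not re-check the scoops, and the judge's verdict was not shown.

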